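Refit the pad on the knock-box bar

TASK

Put the grey saddle-shaped pad from the brown tray back over the bar of the knock box: turn it so that the slot in its one side faces the bar's locating pin, feel along the bar for the pin, and lower the pad until it sits fully home on the bar with the pin in the slot. Let go of it, and leave the pitcher, the shot glasses and the tamper where they stand.

Things in the scene. Friction and masses are not known exactly. Their poses are not given: they have to be found in the camera images.
- pad_center (a point): Centre (half-way up, mid-length) of the loose pad: a rigid grey moulded saddle, inverted-U section, 60 to 130 g, standing on its skirts on the tray at any yaw. y along its 100 mm length, z up. 34 mm wide over the skirts (x), 40 mm high; skirts 7.5 mm thick, roof 10 mm; the channel open below is 19 mm wide, 30 mm deep.
- pad: The same pad; origin under its centre, 20 mm below point pad_center, same axes. The skirt on its +x side is cut through from top to bottom at mid-length by a slot 12 mm wide, visible from above; the skirt on its -x side is whole.
- bar_mid (a point): Middle of the axis of the knock box's fixed level steel bar, 16 mm in diameter, 105 mm above the counter, 150 mm free length. y along the bar, z up, +x square to it, away from the robot (box turned up to 0.3 rad). Pad home: roof on the bar, pin in the slot, pad centre 2 mm below the bar's axis. With the pin under a skirt, as when put on the wrong way round, it stays 21 mm higher.
- knock_box: Dark steel knock box, fixed, 170 mm square, rim 85 mm high, cheeks at the bar's ends 50 mm wide, 122 mm high; origin under its centre, axes as bar_mid. A fixed level pin, 6 mm in diameter, sticks out of the bar's +x side to 15 mm from the bar's axis, 4 mm below it. Its place along the bar varies, within 18 mm of the middle, and is not reported: look from above or feel for it.
- tray: Brown serving tray, 280 x 240 mm (x, y), floor 5 mm thick, rim 12 mm high, fixed; origin under its centre. Tray and knock box change sides.
- pitcher: Steel milk pitcher, 76 mm wide, 95 mm high, with a handle, on the near part of the tray; origin at the centre of its underside. Leave it standing.
- shot_glass1: Shot glass, 48 mm wide, 60 mm high, on the near part of the tray; origin at the centre of its underside. Leave it standing.
- shot_glass2: Second shot glass, same size, on the near part of the tray; origin at the centre of its underside. Leave it standing.
- tamper: Steel coffee tamper, 54 mm wide, 90 mm high, standing on the counter between tray and box; origin at the centre of its underside. Leave it standing.
Not all that is in view belongs to the job. Of the things like the pad, leave any that is blue, orange or yellow; of the rest the larger one is meant.

How it is judged:
At the end, for the whole second after the job is handed in: The pad straddles the bar, released and at rest, fully home: its centre no more than 2 mm above (home is 2 mm below) and no more than 10 mm below the bar's axis, within 8 mm of it sideways, upright within 0.2 rad and along the bar within 0.15 rad, which it can only do with the pin in its slot (z of pad_center in the frame of bar_mid between -0.01 and 0.002 m and x of pad_center in the frame of bar_mid between -0.008 and 0.008 m and angle between pad_center's own z axis and vertical below 0.2 rad and angle between the y axis of pad_center and the y axis of bar_mid, either way round below 0.15 rad and linear speed of pad below 0.02 m/s); the robot touches nothing.
It fails at once if the pitcher is knocked over or pushed more than 40 mm (angle between pitcher's own z axis and vertical above 0.6 rad or distance of pitcher from where it was at the start of the episode above 0.04 m).
It fails at once if the first shot glass is knocked over or pushed more than 40 mm (angle between shot_glass1's own z axis and vertical above 0.6 rad or distance of shot_glass1 from where it was at the start of the episode above 0.04 m).
It fails at once if the second shot glass is knocked over or pushed more than 40 mm (angle between shot_glass2's own z axis and vertical above 0.6 rad or distance of shot_glass2 from where it was at the start of the episode above 0.04 m).
It fails at once if the tamper is knocked over or pushed more than 40 mm (angle between tamper's own z axis and vertical above 0.6 rad or distance of tamper from where it was at the start of the episode above 0.04 m).
It also fails if it takes over 61 s, if anything falls off the work surface, if the arm or the gripper's body presses on something with over 40 N, if the wrist force passes 120 N, or if a joint passes its speed limit or range.

ROBOT

A 7-joint arm with a two-finger parallel gripper is mounted at the origin on the work surface. World frame = base frame: x ahead of the robot, y to its left, z up, the work surface at z = 0. Lengths are in m, angles in rad, forces in N, time in s.
With the tool pointing down it reaches from about 0.4 to 0.85 m from the base axis. Payload 10.4 kg.
Tool frame: the origin (TCP) lies on the mounting face of the last link; the fingertips stand 173 mm ahead of it and the grasp point (between the pads) lies 155 mm ahead of it; x points along the fingers, z is the direction in which the jaws open and shut, and the axes are right-handed (so a half turn about x gives the same grasp; the last joint's range is limited). The gripper opens to 85 mm and grips with 20 to 120 N. Pads are 22 mm wide; open, the fingers measure 114 mm over their backs; the gripper's body (76 mm by 85 mm) begins 54 mm behind the grasp point. The pads swing forward as they close: fully open they stand 13 mm farther back than shut.
Start: joints at [1.084, 0.332, -0.065, 1.46, 0.022, 1.35, -0.088], TCP at [0.28, -0.559, 0.405] pointing down, gripper open.
Joint ranges: [-2.6, 2.6], [-0.5, 2.12], [-1.47, 1.34], [0.16, 2.42], [-1.27, 4.41], [0.06, 2.06], [-2.6, 2.6]. Speed limits (rad/s): [2.22, 2.22, 2.79, 2.79, 3.14, 3.14, 3.14].

INTERFACE

Orientations are given as a rotation vector (axis times angle).
In Python, from workcell import observe, imaging, job gives the robot as it stands. The module is installed in compiled form; this text tells all that it offers.
- The arm moves only by the tool move_arm, never from a script. Its argument "plan" is a list of rows, each an object of numbers: "dx", "dy", "dz": the shift along the tool's x, y, z in mm; "spin": the turn about the tool's x in degrees. A call has 1 to 5 rows; each row is the pose to reach, as a shift and turn from the pose commanded when the call began, along the tool's axes at that moment; what a row does not reach only later rows make up. A row lasts 1/12 s, in which the tool goes at most 41.7 mm and 7.16 degrees, less where a joint would pass 70% of its speed; a pose out of reach is approached as far as the arm can. A call with a gripper value outside its range is refused whole. "hand" is the opening in per cent of the stroke, from 0 (shut) to 100 (fully open), set as the call begins (left out, the last holds). The fingers move at their own pace and stop on an object; "grip_force" is the grip in N (left out, the last holds). Time passes only in rows, so rows that repeat a pose let the fingers close. It gives the time, the measured TCP pose, the force and the opening at its end, in the units of the state.
- observe(): the state, without advancing time (a new reading comes with each control period).
- imaging.camera(name): name is "scene" or "top" or "wrist"; returns a dict with "image" (384x512x3 uint8, blue, green, red), "intrinsics" (3x3 intrinsics, pixels), "k1" (the pictures are not rectified: a ray, as slopes to the right and down, at radius r is drawn at 1 + k1 r^2 times it, then the intrinsics apply), "rvec" (rotation vector, rad) and "tvec" (3), from world to camera coordinates, as OpenCV has them. Camera axes: x right, y down, z forward; pixel columns grow to the right and rows downward; lengths in m; the calibration is good to about 2 mm. A picture is of the moment at which its call begins. There is no depth.
- job.sign_off(): hands the job in, once; it reports no verdict.
The state is a dict: "time": time; "joint_pos": joint angles; "joint_vel": joint speeds; "joint_efforts": joint torques, N m; "eef_pos": TCP position; "ee_rot": TCP orientation; "contact_force": force on the tool from outside, world axes, zero at the start; "moment": the same for the moment, N m; "gripper_width": finger opening in m.
Only numpy, scipy, OpenCV 4.12 (cv2) and the standard library are available. Lean on these libraries where they do the work, as an engineer would, in place of code of your own. Each camera call takes 0.05 s, during which the arm holds its last target.

## Working session

There is one attempt and no reset: what is moved stays moved. The work goes in short steps, Python scripts to look and compute and a tool call to move; the robot and the scene stay as the last step left them, time stands still between calls to the robot, and variables do not carry over. Pictures are saved under pics/ and viewed, and the job is handed in when it is done.

Besides the shell and the picture viewer there is one more tool, called after ">>>" by a JSON object that holds its "method" and its "body". move_arm: Moves the arm, as the interface text tells. Its arguments: {"type":"object","properties":{"plan":{"type":"array","items":{"type":"object","properties":{"dx":{"type":"number"},"dy":{"type":"number"},"dz":{"type":"number"},"spin":{"type":"number"}}}},"hand":{"type":"number"},"grip_force":{"type":"number"}},"required":["plan"]}

```bash
mkdir -p pics; cat > h.py <<'E'
import numpy as np, cv2
from workcell import observe, imaging, job
def cam(n,save=None):
    c=imaging.camera(n)
    if save: cv2.imwrite('pics/'+save,c['image'])
    return c
def ray(c,u,v):
    K=np.array(c['intrinsics']);x=(u-K[0,2])/K[0,0];y=(v-K[1,2])/K[1,1]
    rd=np.hypot(x,y);r=rd
    for _ in range(30): r=rd/(1+c['k1']*r*r)
    s=r/rd if rd>0 else 1
    R=cv2.Rodrigues(np.array(c['rvec'],float))[0];t=np.array(c['tvec'],float).ravel()
    return -R.T@t, R.T@np.array([x*s,y*s,1.])
def onz(c,u,v,z):
    o,d=ray(c,u,v);return o+d*(z-o[2])/d[2]
def proj(c,P):
    K=np.array(c['intrinsics']);R=cv2.Rodrigues(np.array(c['rvec'],float))[0]
    p=R@np.array(P,float)+np.array(c['tvec'],float).ravel();x,y=p[:2]/p[2]
    f=1+c['k1']*(x*x+y*y);return np.array([K[0,0]*x*f+K[0,2],K[1,1]*y*f+K[1,2]])
E
python3 - <<'E'
from h import *
for n in ['top','scene','wrist']:
    c=cam(n,n+'0.png');print(n,c['k1'],ray(c,256,192),c['intrinsics'][0])
s=observe();print(s)
E
```

```text
top -0.05649515252377287 (array([0.34350483, 0.08925232, 1.12898217]), array([ 0.17840035,  0.00641558, -0.98394958])) [402.73236438   0.         257.49185594]
scene -0.1080074165167617 (array([ 1.27170027, -0.21994062,  1.02137683]), array([-0.60221798,  0.24191524, -0.76082745])) [486.18939066   0.         257.89563344]
wrist 0.012409322021658353 (array([ 0.34832277, -0.5249442 ,  0.37317611]), array([-0.28254669, -0.13747542, -0.94947528])) [271.27098504   0.         256.59680525]
{'time': 0.15, 'joint_pos': array([ 1.0843895 ,  0.33270293, -0.06468199,  1.46075486,  0.02158793,
        1.34989605, -0.08849501]), 'joint_vel': array([-1.91048636e-03, -2.16789048e-03, -7.88224402e-04, -2.17835321e-03,
        5.98056458e-05, -3.58521846e-04,  6.05590818e-04]), 'joint_efforts': array([ 6.25452049e-04, -6.25822592e+01,  4.90655028e-02, -3.91849923e+01,
        1.63242279e-02,  7.50833860e-03,  1.63888973e-05]), 'eef_pos': array([ 0.27955239, -0.5588819 ,  0.40411032]), 'ee_rot': array([ 0.86169307,  1.39456396, -0.86083182]), 'contact_force': array([ 0.56507303, -0.28300367, -1.04176078]), 'moment': array([0.0568972 , 0.02209336, 0.01421051]), 'gripper_width': 0.08558610108630889}
```

View pics/top0.png

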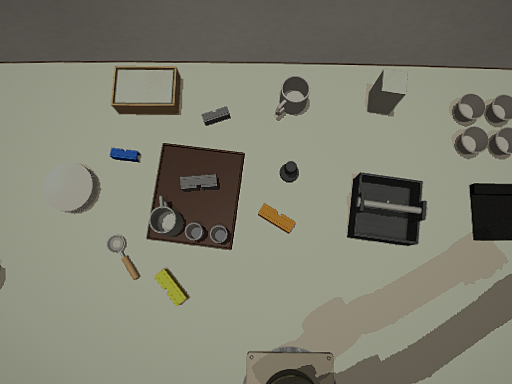

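View pics/scene0.png

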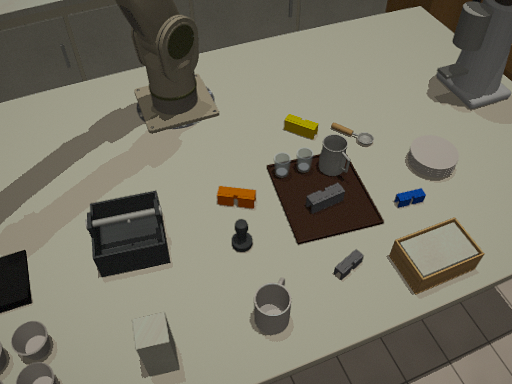

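The top view shows the pad on the tray near (199,182), and the box with its bar from about (362,203) to (424,210). Zooming in on both.

```bash
python3 - <<'E'
from h import *
im=cv2.imread('pics/top0.png')
a=cv2.resize(im[160:205,165:235],None,fx=8,fy=8,interpolation=cv2.INTER_CUBIC)
b=cv2.resize(im[165:250,340:435],None,fx=6,fy=6,interpolation=cv2.INTER_CUBIC)
a=cv2.convertScaleAbs(a,alpha=1.6);b=cv2.convertScaleAbs(b,alpha=1.8)
cv2.imwrite('pics/a.png',a);cv2.imwrite('pics/b.png',b)
s=cv2.imread('pics/scene0.png')
d=np.hstack([cv2.resize(s[180:215,300:350],None,fx=8,fy=8,interpolation=cv2.INTER_CUBIC)])
cv2.imwrite('pics/c.png',cv2.convertScaleAbs(d,alpha=1.6))
E
```

```text
(no output)
```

View pics/a.png

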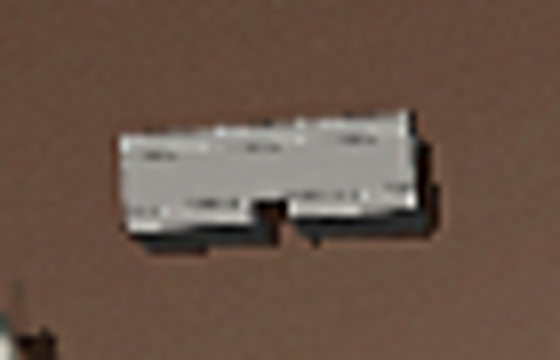

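View pics/b.png

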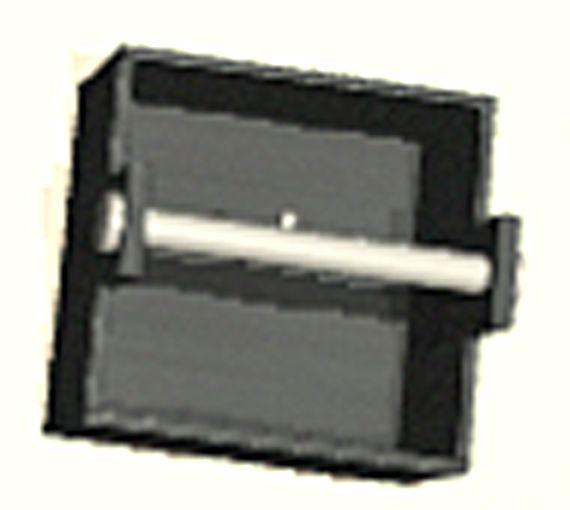

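View pics/c.png

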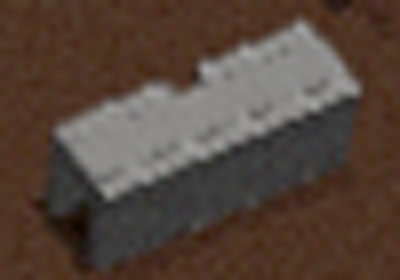

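```bash
python3 - <<'E'
from h import *
c=cam('top')
def A(p):return ((p[0]+.5)/8-.5+165,(p[1]+.5)/8-.5+160)
def B(p):return ((p[0]+.5)/6-.5+340,(p[1]+.5)/6-.5+165)
q=np.array([onz(c,*A(p),.045) for p in [(122,137),(408,111),(415,207),(129,232)]])[:,:2]
print(q,np.linalg.norm(q-np.roll(q,-1,0),axis=1),'ctr',q.mean(0));e=q[1]-q[0]+q[2]-q[3];print('yaw long',np.degrees(np.arctan2(e[1],e[0])))
print('slot',onz(c,*A((270,208)),.045))
L=onz(c,*B((146,229)),.105)[:2];R=onz(c,*B((490,272)),.105)[:2]
print('bar',L,R,np.linalg.norm(L-R));d=(L-R)/np.linalg.norm(L-R);print('ydir',d,np.degrees(np.arctan2(d[1],d[0])))
n=np.array([d[1],-d[0]])
P=onz(c,*B((288,219)),.101)[:2];m=(L+R)/2;print('mid',m,'x ax',n,'pin along',(P-m)@d,'out',(P-m)@n,P)
# rim corners z .085
rc=np.array([onz(c,*B(p),.085) for p in [(125,47),(495,98),(468,475),(45,432)]])[:,:2]
print('rim',rc,np.linalg.norm(rc-np.roll(rc,-1,0),axis=1),rc.mean(0))
S=cam('scene')
print('scene proj of pad',proj(S,[*q.mean(0),.045]),'bar mid',proj(S,[*m,.113]), 'pin',proj(S,[*P,.101]))
for n_,uv in dict(tamper=(290,165)).items(): print(n_,onz(c,*uv,.09))
for n_,uv in dict(mug=(295,95),milk=(390,75)).items(): print(n_,onz(c,*uv,.1))
for n_,uv in dict(g1=(195,231),g2=(219,233)).items(): print(n_,onz(c,*uv,.06))
print('pitch',onz(c,164,218,.095),onz(c,161,200,.08))
s=observe();R=cv2.Rodrigues(s['ee_rot'])[0];print(R,s['eef_pos'])
E
```

```text
[[0.57987966 0.3072723 ]
 [0.59045412 0.20873492]
 [0.55673872 0.20519888]
 [0.54657032 0.30321534]] [0.09910316 0.03390032 0.0985425  0.03355549] ctr [0.56841071 0.25610536]
yaw long -83.97572393856834
slot [0.55566284 0.25503891 0.045     ]
bar [ 0.50510686 -0.18311392] [ 0.48841987 -0.33245144] 0.1502669323592037
ydir [0.11104902 0.99381493] 83.62420923730934
mid [ 0.49676337 -0.25778268] x ax [ 0.99381493 -0.11104902] pin along 0.01292050216413729 out 0.012876159018801703 [ 0.51099469 -0.24637198]
rim [[ 0.59003176 -0.1816475 ]
 [ 0.56952598 -0.34740148]
 [ 0.4022821  -0.32625536]
 [ 0.41885813 -0.14184634]] [0.16701757 0.16857543 0.18515251 0.17573999] [ 0.49517449 -0.24928767]
scene proj of pad [323.96643394 192.42516684] bar mid [120.07275108 215.05497567] pin [127.05677413 221.0889412 ]
tamper [0.60608023 0.00688788 0.09      ]
mug [ 0.80017745 -0.00608699  0.1       ]
milk [ 0.86510028 -0.27017831  0.1       ]
g1 [0.42963134 0.25664269 0.06      ]
g2 [0.42536114 0.19264024 0.06      ]
pitch [0.45907405 0.33302272 0.095     ] [0.5084606  0.34716257 0.08      ]
[[-3.12107594e-04  8.94338993e-01  4.47389839e-01]
 [ 5.45863097e-04  4.47389947e-01 -8.94338827e-01]
 [-9.99999802e-01 -3.49163369e-05 -6.27820453e-04]] [ 0.27960037 -0.55891355  0.40436094]
```

```bash
python3 - <<'E'
from h import *
s=cv2.imread('pics/scene0.png')
cv2.imwrite('pics/d.png',cv2.convertScaleAbs(cv2.resize(s[185:275,80:175],None,fx=6,fy=6,interpolation=cv2.INTER_CUBIC),alpha=1.5))
E
```

```text
(no output)
```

View pics/d.png

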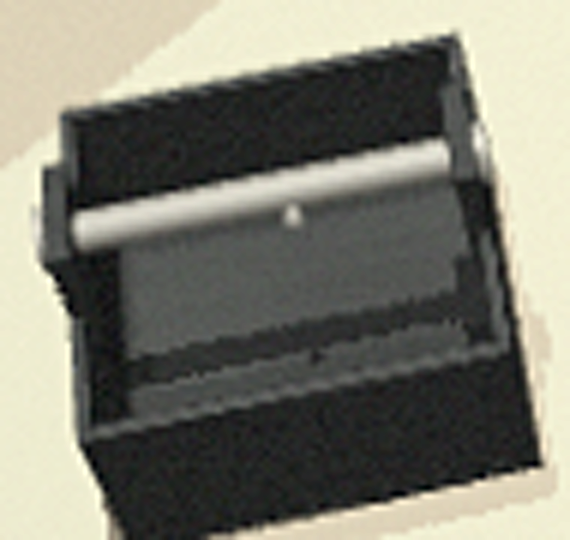

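View pics/wrist0.png

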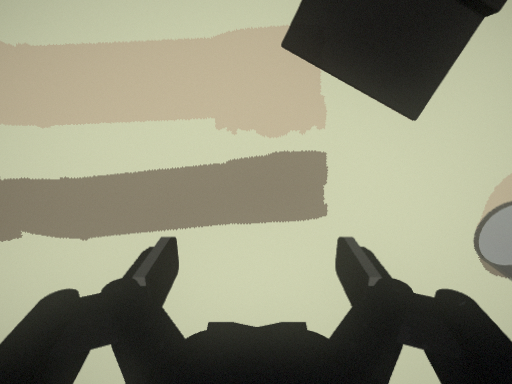

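```bash
cat >> h.py <<'E'
def go(x,y,z,phi):
    s=observe();R=cv2.Rodrigues(s['ee_rot'])[0];d=R.T@(np.array([x,y,z])-s['eef_pos'])*1000
    p0=np.degrees(np.arctan2(R[1,2],R[0,2]));sp=-((phi-p0+180)%360-180)
    print('t%.2f'%s['time'],'pos',s['eef_pos'].round(4),'phi %.2f'%p0,'tilt',R[:2,0].round(4),'q',s['joint_pos'].round(2),'F',s['contact_force'].round(1),'w %.4f'%s['gripper_width'])
    print('dx dy dz',d.round(1),'spin %.2f'%sp,'rows %.0f'%max(np.linalg.norm(d)/41.7,abs(sp)/7.16))
E
python3 - <<'E'
from h import *
c=cam('scene')
def D(p):return ((p[0]+.5)/6-.5+80,(p[1]+.5)/6-.5+185)
L=onz(c,*D((450,155)),.105)[:2];R=onz(c,*D((76,232)),.105)[:2]
d=(L-R)/np.linalg.norm(L-R);n=np.array([d[1],-d[0]]);m=(L+R)/2
P=onz(c,*D((293,217)),.101)[:2]
print(L,R,np.linalg.norm(L-R),'mid',m,d,np.degrees(np.arctan2(d[1],d[0])),'pin',(P-m)@d,(P-m)@n)
go(.568,.256,.36,6)
E
```

```text
[ 0.50765103 -0.17687464] [ 0.489135   -0.32580383] 0.15007580496003528 mid [ 0.49839302 -0.25133923] [0.12337782 0.99235977] 82.91291337002346 pin 0.009764419103361045 0.011719242653065518
t0.30 pos [ 0.2796 -0.5589  0.4045] phi -63.42 tilt [-0.0002  0.0004] q [ 1.08  0.33 -0.06  1.46  0.02  1.35 -0.09] F [-0.2  0.9 -0.3] w 0.0856
dx dy dz [  44.7  622.5 -599.8] spin -69.42 rows 21
```

>>> {"method": "move_arm", "body": {"plan": [{"dx": 10, "dy": 622, "dz": -600, "spin": -69.4}, {"dx": 10, "dy": 622, "dz": -600, "spin": -69.4}, {"dx": 10, "dy": 622, "dz": -600, "spin": -69.4}, {"dx": 10, "dy": 622, "dz": -600, "spin": -69.4}, {"dx": 10, "dy": 622, "dz": -600, "spin": -69.4}]}}

```text
time: 0.72
eef_pos: [0.3493, -0.3605, 0.4023]
ee_rot: [0.373, 1.538, -0.374]
contact_force: [0.1, -0.6, -0.3]
gripper_width: 0.0853
```

```bash
python3 - <<'E'
from h import *
go(.568,.256,.36,6)
c=cam('wrist','w1.png')
E
```

```text
t0.72 pos [ 0.3493 -0.3605  0.4023] phi -27.27 tilt [ 0.     -0.0005] q [ 0.96  0.08 -0.26  1.77  0.02  1.3   0.22] F [ 0.1 -0.6 -0.3] w 0.0853
dx dy dz [ 42.  648.3 -88.1] spin -33.27 rows 16
```

View pics/w1.png

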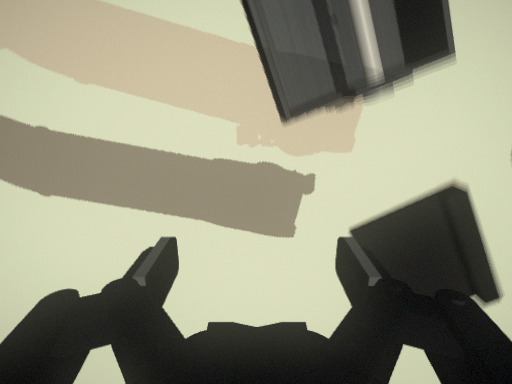

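```bash
python3 - <<'E'
from h import *
go(.485,-.385,.38,-6.4)
E
```

```text
t0.77 pos [ 0.3534 -0.3532  0.4026] phi -26.21 tilt [0.0013 0.0022] q [ 0.95  0.07 -0.27  1.78  0.02  1.3   0.22] F [6.  5.3 1.1] w 0.0853
dx dy dz [ 22.7  29.5 132.2] spin -19.81 rows 3
```

>>> {"method": "move_arm", "body": {"plan": [{"dx": 23, "dy": 29, "dz": 132, "spin": -19.8}, {"dx": 23, "dy": 29, "dz": 132, "spin": -19.8}, {"dx": 23, "dy": 29, "dz": 132, "spin": -19.8}, {"dx": 23, "dy": 29, "dz": 132, "spin": -19.8}, {"dx": 23, "dy": 29, "dz": 132, "spin": -19.8}]}}

```text
time: 1.18
eef_pos: [0.4822, -0.3975, 0.3772]
ee_rot: [0.107, 1.569, -0.103]
contact_force: [-0.8, 0.2, -0.5]
gripper_width: 0.0855
```

```bash
python3 - <<'E'
from h import *
go(.568,.256,.36,6)
c=cam('wrist','w2.png')
go(.568,.256,.36,6)
E
```

```text
t1.18 pos [ 0.4822 -0.3975  0.3772] phi -7.63 tilt [-0.0006  0.0027] q [ 0.86  0.37 -0.31  1.49  0.11  1.31  0.4 ] F [-0.8  0.2 -0.5] w 0.0855
dx dy dz [ 18.9 659.1  -1.7] spin -13.63 rows 16
t1.23 pos [ 0.4805 -0.3978  0.378 ] phi -7.75 tilt [-0.0009  0.0018] q [ 0.86  0.36 -0.31  1.49  0.11  1.31  0.4 ] F [-1.8  0.4  0.1] w 0.0853
dx dy dz [ 19.1 659.6  -1.4] spin -13.75 rows 16
```

View pics/w2.png

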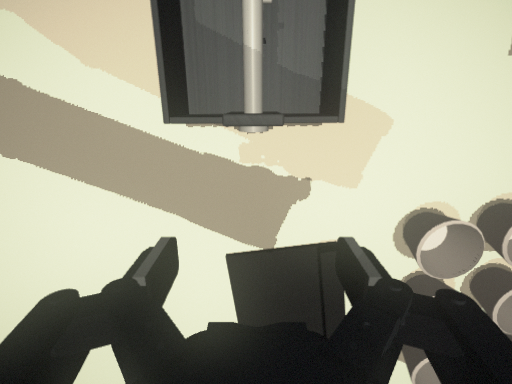

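The wrist view shows the near cheek at (252,119), with the pin just at the image's top edge (267,1). I'll move on along the bar, which is also toward the tray.

>>> {"method": "move_arm", "body": {"plan": [{"dx": 0, "dy": 41, "dz": 0, "spin": 0}, {"dx": 0, "dy": 80, "dz": 0, "spin": 0}, {"dx": 0, "dy": 80, "dz": 0, "spin": 0}, {"dx": 0, "dy": 80, "dz": 0, "spin": 0}]}}

```text
time: 1.57
eef_pos: [0.4902, -0.3166, 0.3804]
ee_rot: [0.104, 1.567, -0.106]
contact_force: [-0.4, -1.3, 0.4]
gripper_width: 0.0854
```

```bash
python3 - <<'E'
from h import *
c=cam('wrist','w3.png')
import pickle;pickle.dump(c,open('w3.pkl','wb'))
go(.568,.256,.36,6)
E
```

```text
t1.62 pos [ 0.4896 -0.3185  0.3802] phi -7.81 tilt [ 0.0005 -0.0015] q [ 0.79  0.28 -0.35  1.59  0.1   1.29  0.29] F [-0.8 -0.7 -0.2] w 0.0856
dx dy dz [ 1.940e+01  5.798e+02 -4.000e-01] spin -13.81 rows 14
```

View pics/w3.png

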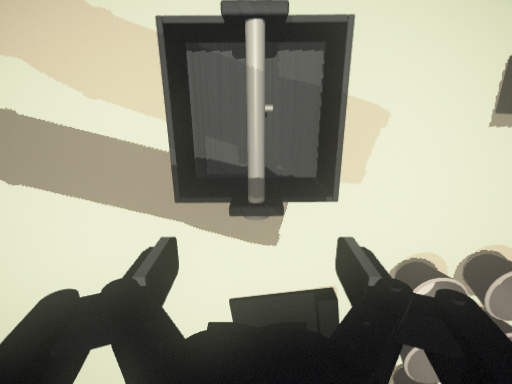

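```bash
python3 - <<'E'
from h import *
import pickle;c=pickle.load(open('w3.pkl','rb'))
g=cv2.cvtColor(c['image'],cv2.COLOR_BGR2GRAY).astype(int)
pts=[]
for v in range(25,200,15):
    r=g[v,235:285];
    if 92<v<122: pass
    on=np.where(r[:32]>105)[0];print(v,235+on.min(),235+on.max(),end=' | ');pts.append((235+(on.min()+on.max())/2,v))
pts=np.array(pts,float)
fit=np.polyfit(pts[:,1],pts[:,0],1);print(fit)
L=onz(c,np.polyval(fit,19),19,.107)[:2];R=onz(c,np.polyval(fit,203),203,.107)[:2]
d=(L-R)/np.linalg.norm(L-R);n=np.array([d[1],-d[0]]);m=(L+R)/2
print(L,R,np.linalg.norm(L-R),m,np.degrees(np.arctan2(d[1],d[0])))
print(g[100:115,262:278])
P=onz(c,268.5,107.3,.102)[:2];print('pin',P,(P-m)@d,(P-m)@n)
E
```

```text
25 245 264 | 40 246 264 | 55 246 264 | 70 246 264 | 85 246 264 | 100 247 264 | 115 247 264 | 130 247 264 | 145 247 264 | 160 248 263 | 175 248 263 | Traceback (most recent call last):
  File "<stdin>", line 8, in <module>
    return umr_minimum(a, axis, None, out, keepdims, initial, where)
ValueError: zero-size array to reduction operation minimum which has no identity
```

```bash
python3 - <<'E'
from h import *
import pickle;c=pickle.load(open('w3.pkl','rb'))
g=cv2.cvtColor(c['image'],cv2.COLOR_BGR2GRAY).astype(int)
pts=[]
for v in range(25,180,5):
    r=g[v,235:285];on=np.where(r[:30]>80)[0];pts.append((235+(on.min()+on.max())/2,v))
pts=np.array(pts,float)
fit=np.polyfit(pts[:,1],pts[:,0],1)
L=onz(c,np.polyval(fit,19),19,.107)[:2];R=onz(c,np.polyval(fit,203),203,.107)[:2]
d=(L-R)/np.linalg.norm(L-R);n=np.array([d[1],-d[0]]);m=(L+R)/2
print(L,R,np.linalg.norm(L-R),m,np.degrees(np.arctan2(d[1],d[0])))
print(g[100:115,262:278])
P=onz(c,270,107.3,.102)[:2];print('pin',P,(P-m)@d,(P-m)@n)
E
```

```text
[ 0.50604189 -0.17934268] [ 0.48170275 -0.33076007] 0.15336107112216602 [ 0.49387232 -0.25505137] 80.86827187539932
[[148 134 114  92  89  84  88  89  88  90  86  86  87  87  91  90]
 [151 133 115  90  86  89  87  92  89  87  85  88  87  88  90  89]
 [150 134 116  91  88  88  87  90  90  88  84  87  89  89  90  90]
 [149 135 114  89  84  85  88  89  89  86  85  88  87  92  88  90]
 [148 134 114 110 113 112 111 112 114 110 106  89  87  88  89  91]
 [149 135 114 144 151 152 149 151 142 139 143  95  89  87  91  91]
 [150 134 118 175 181 180 181 181 177 179 168 100  88  88  88  92]
 [149 134 118 199 206 209 208 208 208 211 187 105  89  88  90  90]
 [151 135 123 196 201 204 207 207 204 209 190 104  88  87  89  91]
 [149 134 120 170 176 177 178 177 180 183 164  99  88  89  87  89]
 [151 134 117 139 142 142 143 144 145 144 130  93  88  86  91  93]
 [151 133 110 104 103 102 103 104 105 104  97  89  90  87  91  88]
 [147 133 107  76  71  85  91  90  90  87  88  89  89  89  88  90]
 [151 134 107  64  55  84  88  90  88  88  87  87  88  89  89  90]
 [149 132 107  60  48  85  90  88  89  86  86  86  88  90  89  90]]
pin [ 0.51196496 -0.24666947] 0.011147057768917874 0.016533081968681893
```

```bash
python3 - <<'E'
from h import *
import pickle;c=pickle.load(open('w3.pkl','rb'))
g=cv2.GaussianBlur(cv2.cvtColor(c['image'],cv2.COLOR_BGR2GRAY),(0,0),.8).astype(int)
for v in (30,60,90,120,150,170): print(v,g[v,240:272])
b=cv2.imread('pics/top0.png');g=cv2.cvtColor(b,cv2.COLOR_BGR2GRAY)
c=cam('top')
X=[];Y=[]
for u in range(368,420,3):
    col=g[190:222,u].astype(float);w=np.clip(col-110,0,None);
    if w.sum()<50: continue
    X.append(u);Y.append(190+(w*np.arange(32)).sum()/w.sum())
f=np.polyfit(X,Y,1);print(f,np.abs(np.polyval(f,X)-Y).max())
p,q=[onz(c,u,np.polyval(f,u),.109)[:2] for u in (365,420)]
d=p-q;print(p,q,np.degrees(np.arctan2(d[1],d[0])))
E
```

```text
30 [ 35  35  34  37  58 107 141 160 173 182 189 196 205 214 223 224 216 205
 195 186 179 171 159 139 107  65  41  36  37  37  37  36]
60 [ 97  99  99  98  98 104 128 152 169 180 188 195 204 214 224 227 221 209
 198 189 182 174 161 142 119  99  90  89  90  91  90  89]
90 [ 87  87  87  87  87  94 110 129 144 155 162 167 174 184 196 204 199 187
 177 169 163 156 147 133 115  97  89  88  89  90  89  88]
120 [ 87  88  88  87  86  87  93 115 136 151 160 167 172 180 190 198 196 186
 178 170 164 158 147 131 110  94  87  87  88  89  88  87]
150 [ 85  87  87  85  85  86  92 108 128 145 156 164 170 176 182 188 189 184
 177 171 165 158 148 130 108  92  86  86  87  87  86  86]
170 [ 61  61  62  62  61  61  65  82 114 139 153 162 168 174 179 184 186 182
 177 171 165 158 147 127  95  66  53  52  54  58  65  71]
[1.39494614e-01 1.51340085e+02] 0.13367575483280802
[ 0.50580265 -0.1848991 ] [ 0.48778241 -0.32751803] 82.7987054132205
```

>>> {"method": "move_arm", "body": {"plan": [{"dx": 10, "dy": 580, "dz": 0, "spin": -13.8}, {"dx": 10, "dy": 580, "dz": 0, "spin": -13.8}, {"dx": 10, "dy": 580, "dz": 0, "spin": -13.8}, {"dx": 10, "dy": 580, "dz": 0, "spin": -13.8}, {"dx": 10, "dy": 580, "dz": 0, "spin": -13.8}]}}

```text
time: 2.08
eef_pos: [0.5181, -0.1124, 0.3759]
ee_rot: [-0.08, 1.569, 0.078]
contact_force: [1.1, -0.0, 0.1]
gripper_width: 0.0857
```

```bash
python3 - <<'E'
from h import *
go(.568,.256,.36,6)
E
```

```text
t2.08 pos [ 0.5181 -0.1124  0.3759] phi 5.78 tilt [ 0.0004 -0.0009] q [ 0.6   0.18 -0.52  1.73  0.1   1.26  0.15] F [ 1.1 -0.   0.1] w 0.0857
dx dy dz [ 15.6 361.5  86.7] spin -0.22 rows 9
```

>>> {"method": "move_arm", "body": {"plan": [{"dx": 15, "dy": 240, "dz": 70}, {"dx": 15, "dy": 240, "dz": 70}, {"dx": 15, "dy": 240, "dz": 70}, {"dx": 15, "dy": 240, "dz": 70}, {"dx": 15, "dy": 240, "dz": 70}]}}

```text
invalid input at $.plan[0]: expected keys dx, dy, dz, spin
```

>>> {"method": "move_arm", "body": {"plan": [{"dx": 0, "dy": 40}, {"dx": 0, "dy": 55}, {"dx": 0, "dy": 55}]}}

```text
invalid input at $.plan[0]: expected keys dx, dy, dz, spin
```

```bash
python3 - <<'E'
from h import *
c=cam('wrist','w4.png')
import pickle;pickle.dump(c,open('w4.pkl','wb'))
go(.568,.256,.25,6)
E
```

```text
t2.13 pos [ 0.5193 -0.103   0.3763] phi 6.36 tilt [0.0014 0.0028] q [ 0.59  0.18 -0.53  1.73  0.09  1.26  0.15] F [1.6 9.3 0.9] w 0.0854
dx dy dz [127.4 351.   88. ] spin 0.36 rows 9
```

View pics/w4.png

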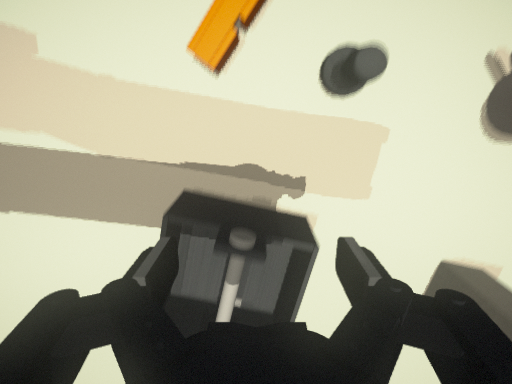

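All four keys are required, so the moves were refused. I'm still on the way, and the view shows only the box and the tamper.

>>> {"method": "move_arm", "body": {"plan": [{"dx": 15, "dy": 225, "dz": 75, "spin": 0}, {"dx": 15, "dy": 225, "dz": 75, "spin": 0}, {"dx": 15, "dy": 225, "dz": 75, "spin": 0}, {"dx": 15, "dy": 225, "dz": 75, "spin": 0}, {"dx": 15, "dy": 225, "dz": 75, "spin": 0}]}}

```text
time: 2.55
eef_pos: [0.564, 0.0904, 0.3627]
ee_rot: [-0.08, 1.569, 0.078]
contact_force: [0.7, -0.5, -0.3]
gripper_width: 0.0852
```

>>> {"method": "move_arm", "body": {"plan": [{"dx": 0, "dy": 25, "dz": 12, "spin": 0}, {"dx": 0, "dy": 25, "dz": 12, "spin": 0}, {"dx": 0, "dy": 25, "dz": 12, "spin": 0}]}}

```text
time: 2.8
eef_pos: [0.5732, 0.1168, 0.3622]
ee_rot: [-0.082, 1.57, 0.083]
contact_force: [0.5, -0.5, -0.1]
gripper_width: 0.0857
```

```bash
python3 - <<'E'
from h import *
c=cam('wrist','w5.png')
import pickle;pickle.dump(c,open('w5.pkl','wb'))
go(.568,.256,.25,6)
E
```

```text
t2.85 pos [0.5732 0.1152 0.3622] phi 5.89 tilt [-0.0005 -0.0008] q [ 0.25  0.34 -0.64  1.6   0.21  1.27 -0.33] F [ 0.2 -0.7 -0.3] w 0.0855
dx dy dz [112.1 140.7   9.3] spin -0.11 rows 4
```

View pics/w5.png

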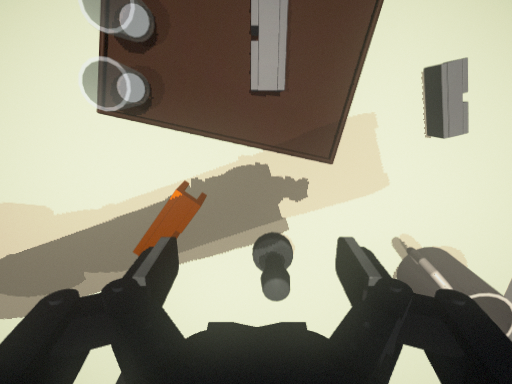

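```bash
python3 - <<'E'
from h import *
import pickle;c=pickle.load(open('w5.pkl','rb'))
g=cv2.cvtColor(c['image'],cv2.COLOR_BGR2GRAY).astype(int)
for v in (5,15,50,65,85): print(v,g[v,246:294])
print(g[84:98,268])
cv2.imwrite('pics/w5z.png',cv2.resize(c['image'][0:100,235:305],None,fx=6,fy=6))
E
```

```text
5 [ 60  59  63  57  37 125 139 141 140 140 140 143 113 137 143 145 143 143
 143 142 142 142 143 141 142 142 144 145 142 142 141 141 140 121 124 137
 137 137 138 136 137 108  68  54  53  55  59  60]
15 [ 59  59  59  62  53 128 142 144 143 144 141 147 109 141 143 144 145 144
 144 146 145 145 145 145 145 145 144 144 146 144 143 145 144 110 131 140
 139 138 140 138 137  85  55  56  53  57  62  62]
50 [ 63  64  65  64  57 134 145 143 146 147 147 145 113 145 148 147 150 150
 148 149 149 148 149 147 147 150 149 149 149 147 149 150 114 141 144 144
 142 141 140 129  74  56  57  58  57  60  62  64]
65 [ 63  62  62  62  52 137 146 147 148 148 149 141 124 149 151 150 151 150
 151 151 149 153 150 150 147 151 149 150 151 150 151 150 133 145 147 146
 146 142 144  90  61  58  59  66  65  67  67  66]
85 [ 67  65  63  65  51 143 146 149 147 148 146 140 133 146 149 151 153 151
 150 149 150 151 151 151 150 152 151 150 148 147 151 100 144 150 145 147
 148 144 110  67  60  60  65  64  66  66  68  65]
[151 151 151 148 150 143  91  44  40  43  42  58  62  63]
```

View pics/w5z.png

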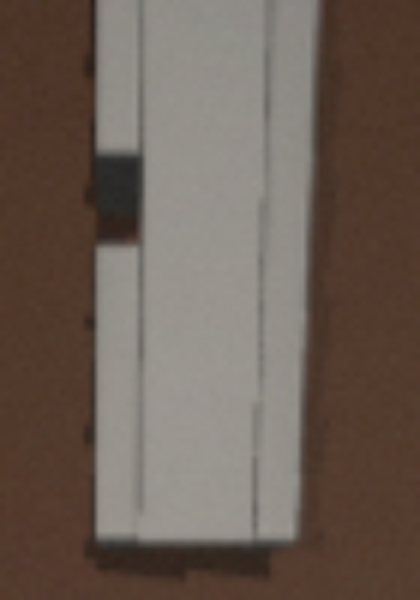

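```bash
python3 - <<'E'
from h import *
import pickle;c=pickle.load(open('w5.pkl','rb'))
q=np.array([onz(c,*p,.045)[:2] for p in [(250.6,5),(287,5),(250.6,85),(284.2,85)]])
print(q,np.linalg.norm(q[1]-q[0]),np.linalg.norm(q[3]-q[2]))
m=(q[0]+q[1])/2-(q[2]+q[3])/2;print('yaw',np.degrees(np.arctan2(m[1],m[0])),(q[0]+q[1])/2)
s=onz(c,254.5,32.5,.045)[:2];d=m/np.linalg.norm(m);n=np.array([d[1],-d[0]])
e=onz(c,268,90,.045)[:2]
q0=(q[0]+q[1])/2
print('center',q0+d*((s-q0)@d),'end-slot',(s-e)@d)
E
```

```text
[[0.55096053 0.27596311]
 [0.58387171 0.27942968]
 [0.55764625 0.20848059]
 [0.59063668 0.21196735]] 0.03309324783549095 0.03317417945249128
yaw 95.69218578732152 [0.56741612 0.2776964 ]
center [0.56960858 0.25570044] end-slot 0.05032695080754941
```

>>> {"method": "move_arm", "body": {"plan": [{"dx": 0, "dy": 140, "dz": 10, "spin": 0}, {"dx": 0, "dy": 140, "dz": 10, "spin": 0}, {"dx": 0, "dy": 140, "dz": 10, "spin": 0}, {"dx": 40, "dy": 140, "dz": 10, "spin": 0}, {"dx": 80, "dy": 140, "dz": 10, "spin": 0}]}}

```text
time: 3.27
eef_pos: [0.5682, 0.2601, 0.2844]
ee_rot: [-0.081, 1.564, 0.087]
contact_force: [1.3, -1.2, -0.8]
gripper_width: 0.0856
```

```bash
python3 - <<'E'
from h import *
go(.569,.2558,.190,5.8)
E
```

```text
t3.27 pos [0.5682 0.2601 0.2844] phi 6.14 tilt [0.0054 0.0038] q [ 0.    0.5  -0.66  1.58  0.33  1.17 -0.62] F [ 1.3 -1.2 -0.8] w 0.0856
dx dy dz [94.3 -4.7 -0.2] spin 0.34 rows 2
```

>>> {"method": "move_arm", "body": {"plan": [{"dx": 35, "dy": -2, "dz": 0, "spin": 0}, {"dx": 65, "dy": -2, "dz": 0, "spin": 0}, {"dx": 75, "dy": -2, "dz": 0, "spin": 0}, {"dx": 75, "dy": -2, "dz": 0, "spin": 0}, {"dx": 75, "dy": -2, "dz": 0, "spin": 0}]}}

```text
time: 3.68
eef_pos: [0.5693, 0.2539, 0.2087]
ee_rot: [-0.081, 1.568, 0.08]
contact_force: [-0.1, 0.1, 0.2]
gripper_width: 0.0855
```

```bash
python3 - <<'E'
from h import *
go(.569,.2558,.190,5.8)
E
```

```text
t3.68 pos [0.5693 0.2539 0.2087] phi 5.87 tilt [ 0.001  -0.0001] q [-0.02  0.59 -0.62  1.63  0.38  1.05 -0.65] F [-0.1  0.1  0.2] w 0.0855
dx dy dz [18.7  1.9 -0.1] spin 0.07 rows 0
```

>>> {"method": "move_arm", "body": {"plan": [{"dx": 18, "dy": 2, "dz": 0, "spin": 0}, {"dx": 18, "dy": 2, "dz": 0, "spin": 0}, {"dx": 18, "dy": 2, "dz": 0, "spin": 0}]}}

```text
time: 3.93
eef_pos: [0.5687, 0.2568, 0.1912]
ee_rot: [-0.081, 1.568, 0.082]
contact_force: [0.6, -0.3, -0.4]
gripper_width: 0.0857
```

>>> {"method": "move_arm", "body": {"plan": [{"dx": 0, "dy": 0, "dz": 0, "spin": 0}, {"dx": 0, "dy": 0, "dz": 0, "spin": 0}, {"dx": 0, "dy": 0, "dz": 0, "spin": 0}, {"dx": 0, "dy": 0, "dz": 0, "spin": 0}, {"dx": 0, "dy": 0, "dz": 0, "spin": 0}], "hand": 0, "grip_force": 40}}

```text
time: 4.35
eef_pos: [0.5684, 0.2571, 0.1903]
ee_rot: [-0.082, 1.568, 0.082]
contact_force: [0.3, -0.5, 4.5]
gripper_width: 0.0332
```

>>> {"method": "move_arm", "body": {"plan": [{"dx": 0, "dy": 0, "dz": 0, "spin": 0}, {"dx": 0, "dy": 0, "dz": 0, "spin": 0}, {"dx": 0, "dy": 0, "dz": 0, "spin": 0}]}}

```text
time: 4.6
eef_pos: [0.5684, 0.2571, 0.1903]
ee_rot: [-0.082, 1.568, 0.082]
contact_force: [-0.5, -1.1, 6.0]
gripper_width: 0.0337
```

>>> {"method": "move_arm", "body": {"plan": [{"dx": -30, "dy": 0, "dz": 0, "spin": 0}, {"dx": -30, "dy": 0, "dz": 0, "spin": -20}, {"dx": -30, "dy": 0, "dz": 0, "spin": -20}, {"dx": -30, "dy": 0, "dz": 0, "spin": -20}, {"dx": -30, "dy": 0, "dz": 0, "spin": -30}]}}

```text
time: 5.02
eef_pos: [0.568, 0.2569, 0.2194]
ee_rot: [-0.457, 1.522, 0.457]
contact_force: [0.1, -0.0, -1.2]
gripper_width: 0.0332
```

```bash
python3 - <<'E'
from h import *
go(.575,.2558,.225,96)
E
```

```text
t5.02 pos [0.568  0.2569 0.2194] phi 33.41 tilt [-0.0002 -0.0004] q [ 0.05  0.6  -0.72  1.62  0.44  1.08 -0.21] F [ 0.1 -0.  -1.2] w 0.0332
dx dy dz [-5.6 -4.7  5.2] spin -62.59 rows 9
```

>>> {"method": "move_arm", "body": {"plan": [{"dx": 0, "dy": 0, "dz": 0, "spin": -70}, {"dx": 0, "dy": 0, "dz": 0, "spin": -70}, {"dx": 0, "dy": 0, "dz": 0, "spin": -70}, {"dx": 0, "dy": 0, "dz": 0, "spin": -70}, {"dx": 0, "dy": 0, "dz": 0, "spin": -70}]}}

```text
time: 5.43
eef_pos: [0.568, 0.2569, 0.2192]
ee_rot: [-0.939, 1.359, 0.939]
contact_force: [0.6, -0.2, -1.2]
gripper_width: 0.0335
```

>>> {"method": "move_arm", "body": {"plan": [{"dx": 0, "dy": 0, "dz": 0, "spin": -34.2}, {"dx": 0, "dy": 0, "dz": 0, "spin": -34.2}, {"dx": 0, "dy": 0, "dz": 0, "spin": -34.2}, {"dx": 0, "dy": 0, "dz": 0, "spin": -34.2}, {"dx": 0, "dy": 0, "dz": 0, "spin": -34.2}]}}

```text
time: 5.85
eef_pos: [0.5681, 0.2568, 0.2192]
ee_rot: [-1.381, 1.089, 1.381]
contact_force: [0.1, -0.4, -1.5]
gripper_width: 0.0334
```

```bash
python3 - <<'E'
from h import *
go(.569,.2558,.1905,105)
E
```

```text
t5.85 pos [0.5681 0.2568 0.2192] phi 103.53 tilt [-0.0005 -0.0004] q [ 0.2   0.7  -0.95  1.62  0.61  1.15  0.9 ] F [ 0.1 -0.4 -1.5] w 0.0334
dx dy dz [28.7 -0.7 -1.2] spin -1.47 rows 1
```

>>> {"method": "move_arm", "body": {"plan": [{"dx": 15, "dy": 0, "dz": 0, "spin": 0}, {"dx": 26, "dy": 0, "dz": 0, "spin": 0}, {"dx": 29, "dy": 0, "dz": 0, "spin": 0}, {"dx": 29, "dy": 0, "dz": 0, "spin": 0}, {"dx": 29, "dy": 0, "dz": 0, "spin": 0}]}}

```text
time: 6.27
eef_pos: [0.5678, 0.2568, 0.1898]
ee_rot: [-1.374, 1.095, 1.374]
contact_force: [-2.1, -3.0, 6.2]
gripper_width: 0.0332
```

>>> {"method": "move_arm", "body": {"plan": [{"dx": 0, "dy": 0, "dz": 0, "spin": 0}, {"dx": 0, "dy": 0, "dz": 0, "spin": 0}, {"dx": 0, "dy": 0, "dz": 0, "spin": 0}, {"dx": 0, "dy": 0, "dz": 0, "spin": 0}, {"dx": 0, "dy": 0, "dz": 0, "spin": 0}], "hand": 100}}

```text
time: 6.68
eef_pos: [0.5681, 0.257, 0.1903]
ee_rot: [-1.376, 1.092, 1.376]
contact_force: [0.0, -0.1, 0.8]
gripper_width: 0.0853
```

>>> {"method": "move_arm", "body": {"plan": [{"dx": -35, "dy": 0, "dz": 0, "spin": 0}, {"dx": -60, "dy": 0, "dz": 0, "spin": 0}, {"dx": -60, "dy": 0, "dz": 0, "spin": 180}, {"dx": -60, "dy": 0, "dz": 0, "spin": 180}, {"dx": -60, "dy": 0, "dz": 0, "spin": 180}]}}

```text
time: 7.1
eef_pos: [0.5682, 0.257, 0.2511]
ee_rot: [-1.644, 0.855, 1.642]
contact_force: [-0.1, 0.8, -1.1]
gripper_width: 0.0852
```

```bash
python3 - <<'E'
from h import *
go(.569,.2568,.25,-76.5)
cam('top','t2.png')
E
```

```text
t7.10 pos [0.5682 0.257  0.2511] phi 124.96 tilt [ 0.0012 -0.0001] q [ 0.25  0.7  -1.04  1.59  0.64  1.22  1.26] F [-0.1  0.8 -1.1] w 0.0852
dx dy dz [ 1.1 -0.5 -0.6] spin -158.54 rows 22
```

View pics/t2.png

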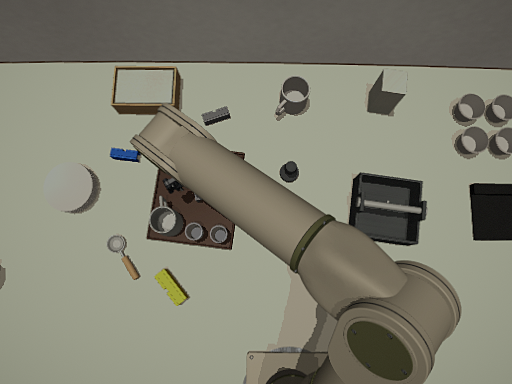

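>>> {"method": "move_arm", "body": {"plan": [{"dx": 0, "dy": 0, "dz": 0, "spin": 100}, {"dx": 0, "dy": 0, "dz": 0, "spin": 100}, {"dx": 0, "dy": 0, "dz": 0, "spin": 100}, {"dx": 0, "dy": 0, "dz": 0, "spin": 100}, {"dx": 0, "dy": 0, "dz": 0, "spin": 100}]}}

```text
time: 7.57
eef_pos: [0.5681, 0.257, 0.2504]
ee_rot: [-1.187, 1.223, 1.187]
contact_force: [-0.4, -0.4, 0.0]
gripper_width: 0.0855
```

>>> {"method": "move_arm", "body": {"plan": [{"dx": 0, "dy": 0, "dz": 0, "spin": 100}, {"dx": 0, "dy": 0, "dz": 0, "spin": 100}, {"dx": 0, "dy": 0, "dz": 0, "spin": 100}, {"dx": 0, "dy": 0, "dz": 0, "spin": 100}, {"dx": 0, "dy": 0, "dz": 0, "spin": 100}]}}

```text
time: 7.98
eef_pos: [0.5681, 0.257, 0.2504]
ee_rot: [-0.714, 1.45, 0.715]
contact_force: [0.1, -0.6, 0.1]
gripper_width: 0.0853
```

>>> {"method": "move_arm", "body": {"plan": [{"dx": 0, "dy": 0, "dz": 0, "spin": 100}, {"dx": 0, "dy": 0, "dz": 0, "spin": 100}, {"dx": 0, "dy": 0, "dz": 0, "spin": 100}, {"dx": 0, "dy": 0, "dz": 0, "spin": 100}, {"dx": 0, "dy": 0, "dz": 0, "spin": 100}]}}

```text
time: 8.4
eef_pos: [0.5681, 0.257, 0.2505]
ee_rot: [-0.228, 1.559, 0.228]
contact_force: [0.1, -0.4, 0.5]
gripper_width: 0.0854
```

>>> {"method": "move_arm", "body": {"plan": [{"dx": 0, "dy": 0, "dz": 0, "spin": 100}, {"dx": 0, "dy": 0, "dz": 0, "spin": 100}, {"dx": 0, "dy": 0, "dz": 0, "spin": 100}, {"dx": 0, "dy": 0, "dz": 0, "spin": 100}, {"dx": 0, "dy": 0, "dz": 0, "spin": 100}]}}

```text
time: 8.82
eef_pos: [0.5681, 0.257, 0.2505]
ee_rot: [0.262, 1.555, -0.262]
contact_force: [0.8, -0.1, -0.1]
gripper_width: 0.0855
```

>>> {"method": "move_arm", "body": {"plan": [{"dx": 0, "dy": 0, "dz": 0, "spin": 100}, {"dx": 0, "dy": 0, "dz": 0, "spin": 100}, {"dx": 0, "dy": 0, "dz": 0, "spin": 100}, {"dx": 0, "dy": 0, "dz": 0, "spin": 100}, {"dx": 0, "dy": 0, "dz": 0, "spin": 100}]}}

```text
time: 9.23
eef_pos: [0.568, 0.2571, 0.2505]
ee_rot: [0.748, 1.438, -0.748]
contact_force: [-0.0, 0.4, -0.6]
gripper_width: 0.0853
```

```bash
python3 - <<'E'
from h import *
go(.5682,.257,.25,-76.7)
E
```

```text
t9.23 pos [0.568  0.2571 0.2505] phi -54.96 tilt [0.     0.0002] q [-0.14  0.5  -0.46  1.61  0.24  1.09 -1.63] F [-0.   0.4 -0.6] w 0.0853
dx dy dz [0.5 0.1 0.2] spin 21.74 rows 3
```

>>> {"method": "move_arm", "body": {"plan": [{"dx": 0, "dy": 0, "dz": 0, "spin": 20}, {"dx": 0, "dy": 0, "dz": 0, "spin": 20}, {"dx": 0, "dy": 0, "dz": 0, "spin": 20}, {"dx": 0, "dy": 0, "dz": 0, "spin": 20}, {"dx": 0, "dy": 0, "dz": 0, "spin": 20}]}}

```text
time: 9.65
eef_pos: [0.568, 0.2572, 0.2506]
ee_rot: [1.005, 1.326, -1.005]
contact_force: [-0.4, -0.1, -0.1]
gripper_width: 0.0858
```

```bash
python3 - <<'E'
from h import *
go(.5682,.257,.190,-76.6)
cam('wrist','w6.png')
E
```

```text
t9.65 pos [0.568  0.2572 0.2506] phi -74.32 tilt [ 0.0002 -0.0001] q [-0.19  0.49 -0.4   1.62  0.21  1.08 -1.94] F [-0.4 -0.1 -0.1] w 0.0858
dx dy dz [60.6  0.1  0.2] spin 2.28 rows 1
```

View pics/w6.png

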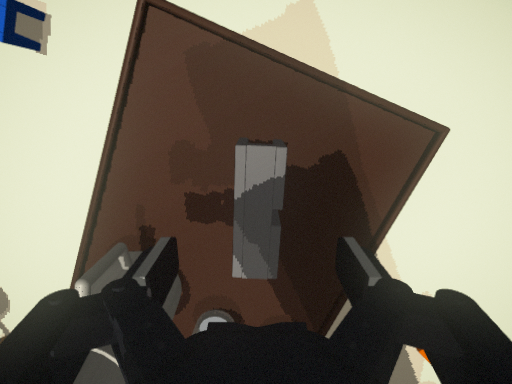

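```bash
python3 - <<'E'
from h import *
c=cam('wrist')
print(proj(c,[.568,.257,.045]))
q=np.array([onz(c,*p,.045)[:2] for p in [(235.5,145),(287,147),(279,279),(232,277)]]);print(q,q.mean(0),np.linalg.norm(q-np.roll(q,-1,0),axis=1))
d=q[1]+q[2]-q[0]-q[3];print(np.degrees(np.arctan2(d[1],d[0])))
E
```

```text
[256.08470796 217.88103459]
[[0.61338737 0.28351865]
 [0.62114556 0.25126329]
 [0.5245876  0.22684949]
 [0.51667734 0.26136089]] [0.56894947 0.25574808] [0.03317525 0.09959655 0.03540635 0.0992159 ]
-76.79313768592763
```

The pad lies at (258,212) in the wrist view, with its slot at (277,215) on the tool's +z side. That is right for a grasp that ends up facing the pin.

>>> {"method": "move_arm", "body": {"plan": [{"dx": 20, "dy": 0, "dz": 0, "spin": 2.4}, {"dx": 45, "dy": 0, "dz": 0, "spin": 2.4}, {"dx": 60, "dy": 0, "dz": 0, "spin": 2.4}, {"dx": 60, "dy": 0, "dz": 0, "spin": 2.4}, {"dx": 60, "dy": 0, "dz": 0, "spin": 2.4}]}}

```text
time: 10.17
eef_pos: [0.5679, 0.2569, 0.1902]
ee_rot: [1.036, 1.311, -1.038]
contact_force: [0.7, 0.4, 0.6]
gripper_width: 0.0854
```

>>> {"method": "move_arm", "body": {"plan": [{"dx": 0, "dy": 0, "dz": 0, "spin": 0}, {"dx": 0, "dy": 0, "dz": 0, "spin": 0}, {"dx": 0, "dy": 0, "dz": 0, "spin": 0}, {"dx": 0, "dy": 0, "dz": 0, "spin": 0}, {"dx": 0, "dy": 0, "dz": 0, "spin": 0}], "hand": 0}}

```text
time: 10.58
eef_pos: [0.5684, 0.2572, 0.1915]
ee_rot: [1.039, 1.309, -1.037]
contact_force: [-0.8, -1.2, 3.6]
gripper_width: 0.0333
```

>>> {"method": "move_arm", "body": {"plan": [{"dx": 0, "dy": 0, "dz": 0, "spin": 0}, {"dx": 0, "dy": 0, "dz": 0, "spin": 0}, {"dx": 0, "dy": 0, "dz": 0, "spin": 0}]}}

```text
time: 10.83
eef_pos: [0.5684, 0.2572, 0.1915]
ee_rot: [1.039, 1.309, -1.037]
contact_force: [-1.0, -0.7, 6.3]
gripper_width: 0.0337
```

```bash
python3 - <<'E'
from h import *
cam('wrist','w7.png')
go(.5682,.257,.40,-76.8)
go(.494,-.2445,.40,-7.6)
E
```

```text
t10.88 pos [0.5684 0.2572 0.1915] phi -76.80 tilt [0.0013 0.0004] q [-0.21  0.55 -0.37  1.65  0.23  0.98 -2.  ] F [-1.1 -0.   5.8] w 0.0333
dx dy dz [-2.085e+02  0.000e+00  1.000e-01] spin -0.00 rows 5
t10.88 pos [0.5684 0.2572 0.1915] phi -76.80 tilt [0.0013 0.0004] q [-0.21  0.55 -0.37  1.65  0.23  0.98 -2.  ] F [-1.1 -0.   5.8] w 0.0333
dx dy dz [-208.8 -186.7  471.4] spin -69.20 rows 13
```

View pics/w7.png

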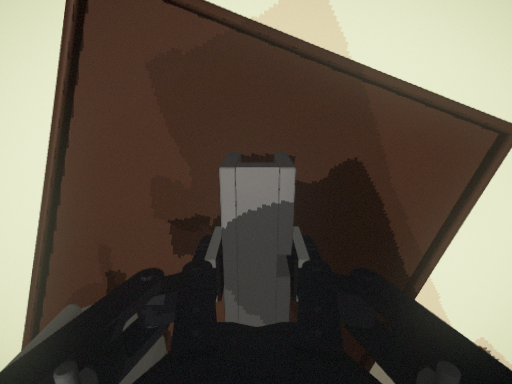

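>>> {"method": "move_arm", "body": {"plan": [{"dx": -35, "dy": 0, "dz": 0, "spin": 0}, {"dx": -75, "dy": 0, "dz": 0, "spin": 0}, {"dx": -115, "dy": 0, "dz": 0, "spin": 0}, {"dx": -155, "dy": -20, "dz": 0, "spin": -5}, {"dx": -170, "dy": -187, "dz": 471, "spin": -69}]}}

```text
time: 11.3
eef_pos: [0.5436, 0.2211, 0.3522]
ee_rot: [0.88, 1.386, -0.861]
contact_force: [1.4, 1.7, -0.6]
gripper_width: 0.0339
```

```bash
python3 - <<'E'
from h import *
go(.496,-.2445,.36,-7.6)
E
```

```text
t11.30 pos [0.5436 0.2211 0.3522] phi -64.16 tilt [0.0088 0.0083] q [-0.09  0.31 -0.44  1.62  0.14  1.23 -1.69] F [ 1.4  1.7 -0.6] w 0.0339
dx dy dz [ -12.1 -245.7  398.3] spin -56.56 rows 11
```

>>> {"method": "move_arm", "body": {"plan": [{"dx": -8, "dy": -246, "dz": 398, "spin": -56}, {"dx": -8, "dy": -246, "dz": 398, "spin": -56}, {"dx": -8, "dy": -246, "dz": 398, "spin": -56}, {"dx": -8, "dy": -246, "dz": 398, "spin": -56}, {"dx": -8, "dy": -246, "dz": 398, "spin": -56}]}}

```text
time: 11.72
eef_pos: [0.5237, 0.0253, 0.3476]
ee_rot: [0.444, 1.525, -0.444]
contact_force: [0.7, -0.1, -1.2]
gripper_width: 0.0329
```

```bash
python3 - <<'E'
from h import *
go(.496,-.2445,.36,-7.6)
E
```

```text
t11.72 pos [0.5237 0.0253 0.3476] phi -32.48 tilt [ 0.     -0.0003] q [ 0.24  0.18 -0.41  1.78  0.08  1.19 -0.76] F [ 0.7 -0.1 -1.2] w 0.0329
dx dy dz [ -12.4 -242.5  121.5] spin -24.88 rows 7
```

>>> {"method": "move_arm", "body": {"plan": [{"dx": -12, "dy": -242, "dz": 121, "spin": -24}, {"dx": -12, "dy": -242, "dz": 121, "spin": -24}, {"dx": -12, "dy": -242, "dz": 121, "spin": -24}, {"dx": -12, "dy": -242, "dz": 121, "spin": -24}, {"dx": -12, "dy": -242, "dz": 121, "spin": -24}]}}

```text
time: 12.13
eef_pos: [0.5031, -0.1658, 0.3562]
ee_rot: [0.115, 1.568, -0.115]
contact_force: [0.8, -0.7, -0.8]
gripper_width: 0.0332
```

>>> {"method": "move_arm", "body": {"plan": [{"dx": 0, "dy": -30, "dz": 15, "spin": 0}, {"dx": 0, "dy": -45, "dz": 23, "spin": 0}, {"dx": 0, "dy": -45, "dz": 23, "spin": 0}, {"dx": 0, "dy": -45, "dz": 23, "spin": 0}]}}

```text
time: 12.47
eef_pos: [0.5195, -0.2128, 0.3556]
ee_rot: [0.122, 1.568, -0.121]
contact_force: [0.4, 1.0, -1.9]
gripper_width: 0.0332
```

```bash
python3 - <<'E'
from h import *
go(.496,-.2445,.36,-7.6)
cam('wrist','w8.png');cam('scene','s8.png')
go(.496,-.2445,.36,-7.6)
E
```

```text
t12.47 pos [ 0.5195 -0.2128  0.3556] phi -8.88 tilt [-0.0007  0.0006] q [ 0.54  0.24 -0.26  1.69  0.07  1.22  0.1 ] F [ 0.4  1.  -1.9] w 0.0332
dx dy dz [ -4.4 -34.9 -18.3] spin -1.28 rows 1
t12.57 pos [ 0.5197 -0.2109  0.3559] phi -8.70 tilt [-0.0004  0.0006] q [ 0.53  0.24 -0.27  1.69  0.07  1.22  0.1 ] F [-0.4  0.4 -1.1] w 0.0331
dx dy dz [ -4.1 -36.8 -18.3] spin -1.10 rows 1
```

View pics/w8.png

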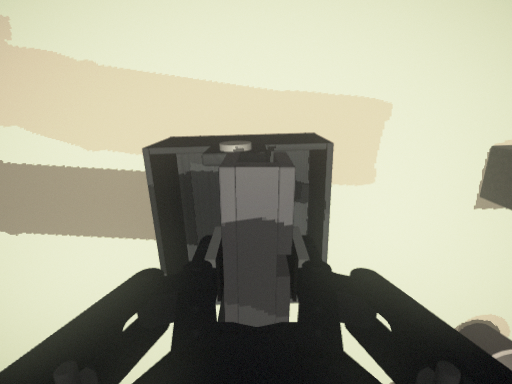

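View pics/s8.png

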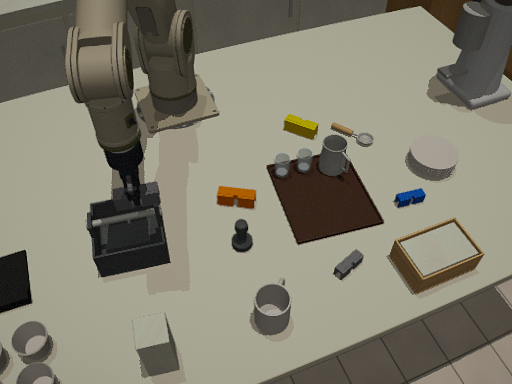

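>>> {"method": "move_arm", "body": {"plan": [{"dx": 0, "dy": -36.6, "dz": -17, "spin": -1}, {"dx": 15, "dy": -36.6, "dz": -17, "spin": -1}, {"dx": 30, "dy": -36.6, "dz": -17, "spin": -1}, {"dx": 30, "dy": -36.6, "dz": -17, "spin": -1}, {"dx": 30, "dy": -36.6, "dz": -17, "spin": -1}]}}

```text
time: 12.98
eef_pos: [0.4973, -0.2444, 0.3259]
ee_rot: [0.106, 1.569, -0.105]
contact_force: [-0.3, -0.5, -0.9]
gripper_width: 0.033
```

```bash
python3 - <<'E'
from h import *
go(.4975,-.2445,.31,-7.6)
c=cam('scene','s9.png')
cv2.imwrite('pics/s9z.png',cv2.convertScaleAbs(cv2.resize(c['image'][165:275,80:185],None,fx=5,fy=5,interpolation=cv2.INTER_CUBIC),alpha=1.8))
E
```

```text
t12.98 pos [ 0.4973 -0.2444  0.3259] phi -7.68 tilt [-0.0011  0.0008] q [ 0.59  0.25 -0.24  1.74  0.06  1.16  0.19] F [-0.3 -0.5 -0.9] w 0.0330
dx dy dz [15.9 -0.1  0.2] spin -0.08 rows 0
```

View pics/s9z.png

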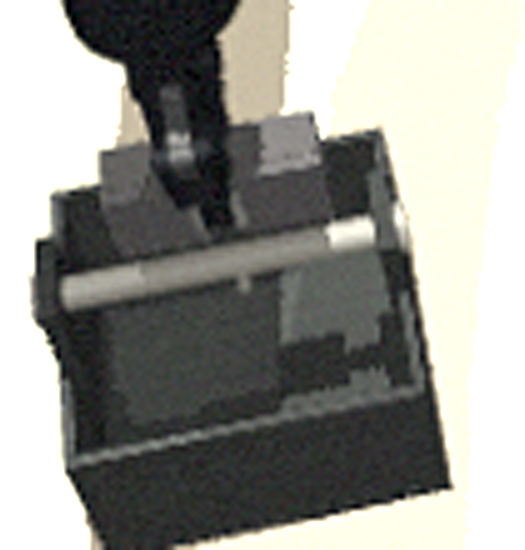

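>>> {"method": "move_arm", "body": {"plan": [{"dx": 8, "dy": 0, "dz": 0, "spin": 0}, {"dx": 16, "dy": 0, "dz": 0, "spin": 0}, {"dx": 22, "dy": 0, "dz": 0, "spin": 0}, {"dx": 28, "dy": 0, "dz": 0, "spin": 0}]}}

```text
time: 13.37
eef_pos: [0.4972, -0.2456, 0.2973]
ee_rot: [0.107, 1.569, -0.106]
contact_force: [-0.5, -0.5, -1.2]
gripper_width: 0.0331
```

```bash
python3 - <<'E'
from h import *
go(.4975,-.2445,.31,-7.6);print(observe()['moment'])
E
```

```text
t13.37 pos [ 0.4972 -0.2456  0.2973] phi -7.77 tilt [-0.0004  0.0001] q [ 0.59  0.28 -0.24  1.77  0.07  1.1   0.18] F [-0.5 -0.5 -1.2] w 0.0331
dx dy dz [-12.7   1.1   0.1] spin -0.17 rows 0
[ 0.00705427 -0.02427772  0.0501419 ]
```

No contact with the pad's bottom below the bar's top, so the bar is inside the channel. Next is a slow lowering past the pin height, at TCP z of about 0.2905.

>>> {"method": "move_arm", "body": {"plan": [{"dx": 4, "dy": 1, "dz": 0, "spin": 0}, {"dx": 7, "dy": 1, "dz": 0, "spin": 0}, {"dx": 9, "dy": 1, "dz": 0, "spin": 0}, {"dx": 10, "dy": 1, "dz": 0, "spin": 0}]}}

```text
time: 13.7
eef_pos: [0.4977, -0.2447, 0.2881]
ee_rot: [0.106, 1.567, -0.107]
contact_force: [2.3, 0.1, 0.0]
gripper_width: 0.0335
```

```bash
python3 - <<'E'
from h import *
go(.4975,-.2445,.27,-7.6);print(observe()['moment'])
E
```

```text
t13.70 pos [ 0.4977 -0.2447  0.2881] phi -7.77 tilt [ 0.0008 -0.0001] q [ 0.58  0.29 -0.24  1.78  0.08  1.08  0.18] F [2.3 0.1 0. ] w 0.0335
dx dy dz [18.1  0.2 -0.2] spin -0.17 rows 0
[-0.03571438 -0.55962326  0.07445721]
```

>>> {"method": "move_arm", "body": {"plan": [{"dx": 3, "dy": 0, "dz": 0.6, "spin": 0}, {"dx": 5, "dy": 0, "dz": 0.6, "spin": 0}, {"dx": 7, "dy": 0, "dz": 0.6, "spin": 0}, {"dx": 8, "dy": 0, "dz": 0.6, "spin": 0}]}}

```text
time: 14.03
eef_pos: [0.4979, -0.2449, 0.2798]
ee_rot: [0.107, 1.568, -0.107]
contact_force: [1.3, -0.2, -0.1]
gripper_width: 0.0337
```

```bash
python3 - <<'E'
from h import *
go(.4975,-.2445,.27,-7.6);print(observe()['moment'])
E
```

```text
t14.03 pos [ 0.4979 -0.2449  0.2798] phi -7.79 tilt [-0.0001 -0.    ] q [ 0.58  0.3  -0.24  1.79  0.08  1.07  0.18] F [ 1.3 -0.2 -0.1] w 0.0337
dx dy dz [ 9.8  0.3 -0.5] spin -0.19 rows 0
[-0.09934753 -0.23584034  0.06184446]
```

>>> {"method": "move_arm", "body": {"plan": [{"dx": 4, "dy": 0, "dz": 0.4, "spin": 0}, {"dx": 7, "dy": 0, "dz": 0.4, "spin": 0}, {"dx": 9, "dy": 0, "dz": 0.4, "spin": 0}, {"dx": 10.5, "dy": 0, "dz": 0.4, "spin": 0}, {"dx": 10.5, "dy": 0, "dz": 0.4, "spin": 0}]}}

```text
time: 14.45
eef_pos: [0.4983, -0.2449, 0.2695]
ee_rot: [0.107, 1.569, -0.107]
contact_force: [-0.8, -0.2, -0.9]
gripper_width: 0.0331
```

```bash
python3 - <<'E'
from h import *
go(.4975,-.2445,.269,-7.6);print(observe()['moment'])
E
```

```text
t14.45 pos [ 0.4983 -0.2449  0.2695] phi -7.80 tilt [-0.0004  0.    ] q [ 0.58  0.31 -0.24  1.79  0.08  1.05  0.17] F [-0.8 -0.2 -0.9] w 0.0331
dx dy dz [ 0.5  0.3 -0.8] spin -0.20 rows 0
[ 0.01611694 -0.01876918  0.01549287]
```

Almost home and not yet seated. I'll lower in small steps until it bears on the bar.

>>> {"method": "move_arm", "body": {"plan": [{"dx": 1, "dy": 0, "dz": 0, "spin": 0}, {"dx": 2, "dy": 0, "dz": 0, "spin": 0}, {"dx": 2, "dy": 0, "dz": 0, "spin": 0}]}}

```text
time: 14.7
eef_pos: [0.4983, -0.2449, 0.2693]
ee_rot: [0.107, 1.568, -0.107]
contact_force: [-8.9, 4.9, 18.8]
gripper_width: 0.0334
```

```bash
python3 - <<'E'
from h import *
c=cam('scene','s10.png');go(.4975,-.2445,.269,-7.6)
cv2.imwrite('pics/s10z.png',cv2.convertScaleAbs(cv2.resize(c['image'][165:275,80:185],None,fx=5,fy=5,interpolation=cv2.INTER_CUBIC),alpha=1.8))
E
```

```text
t14.75 pos [ 0.4983 -0.2449  0.2693] phi -7.80 tilt [ 0.0001 -0.0005] q [ 0.58  0.31 -0.24  1.79  0.08  1.05  0.17] F [-9.3  3.9 18.7] w 0.0334
dx dy dz [ 0.3  0.3 -0.9] spin -0.20 rows 0
```

View pics/s10z.png

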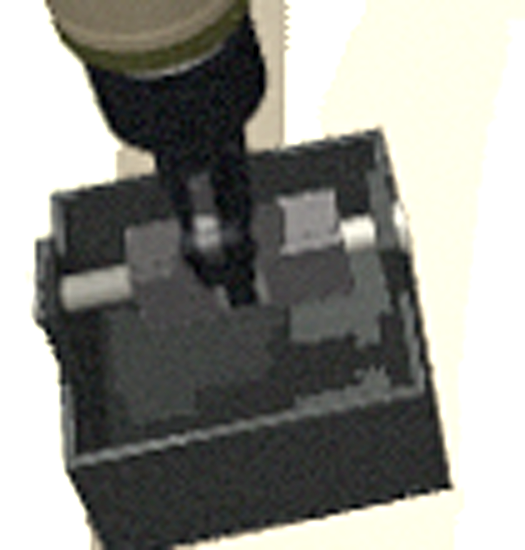

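It is bearing at 18.8 N exactly at the home height. In the view the pad straddles the bar and sits level, so I'll release and retreat straight up.

>>> {"method": "move_arm", "body": {"plan": [{"dx": -1, "dy": 0, "dz": 0, "spin": 0}, {"dx": -1, "dy": 0, "dz": 0, "spin": 0}, {"dx": -1, "dy": 0, "dz": 0, "spin": 0}, {"dx": -1, "dy": 0, "dz": 0, "spin": 0}, {"dx": -1, "dy": 0, "dz": 0, "spin": 0}], "hand": 75}}

```text
time: 15.17
eef_pos: [0.4984, -0.2449, 0.2683]
ee_rot: [0.107, 1.568, -0.107]
contact_force: [-0.4, -0.1, 0.5]
gripper_width: 0.0638
```

>>> {"method": "move_arm", "body": {"plan": [{"dx": -15, "dy": 0, "dz": 0, "spin": 0}, {"dx": -40, "dy": 0, "dz": 0, "spin": 0}, {"dx": -80, "dy": 0, "dz": 0, "spin": 0}, {"dx": -110, "dy": -20, "dz": 0, "spin": 0}, {"dx": -110, "dy": -60, "dz": 0, "spin": 0}]}}

```text
time: 15.58
eef_pos: [0.4932, -0.3008, 0.3859]
ee_rot: [0.099, 1.559, -0.102]
contact_force: [2.1, -0.1, 1.5]
gripper_width: 0.0641
```

>>> {"method": "move_arm", "body": {"plan": [{"dx": 0, "dy": -40, "dz": 0, "spin": 0}, {"dx": 0, "dy": -70, "dz": 0, "spin": 0}, {"dx": 0, "dy": -70, "dz": 0, "spin": 0}, {"dx": 0, "dy": -70, "dz": 0, "spin": 0}, {"dx": 0, "dy": -70, "dz": 0, "spin": 0}]}}

```text
time: 16.0
eef_pos: [0.4811, -0.3731, 0.3782]
ee_rot: [0.107, 1.568, -0.106]
contact_force: [0.7, 0.6, -1.0]
gripper_width: 0.0642
```

```bash
python3 - <<'E'
from h import *
go(.4975,-.2445,.269,-7.6)
c=cam('wrist','w11.png');d=cam('scene','s11.png')
import pickle;pickle.dump((c,d),open('w11.pkl','wb'))
cv2.imwrite('pics/s11z.png',cv2.convertScaleAbs(cv2.resize(d['image'][165:275,80:185],None,fx=5,fy=5,interpolation=cv2.INTER_CUBIC),alpha=1.8))
E
```

```text
t16.00 pos [ 0.4811 -0.3731  0.3782] phi -7.76 tilt [-0.0001  0.0009] q [ 0.72  0.32 -0.16  1.54  0.05  1.29  0.41] F [ 0.7  0.6 -1. ] w 0.0642
dx dy dz [109.3 129.6  -1.1] spin -0.16 rows 4
```

View pics/w11.png

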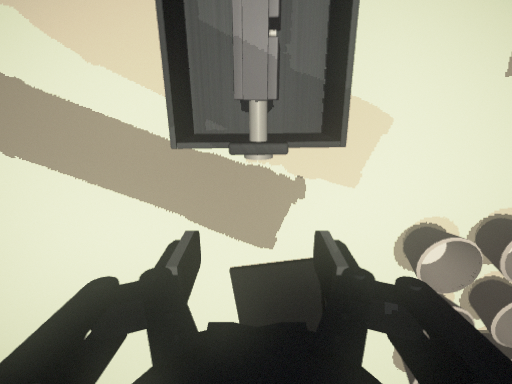

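View pics/s11z.png

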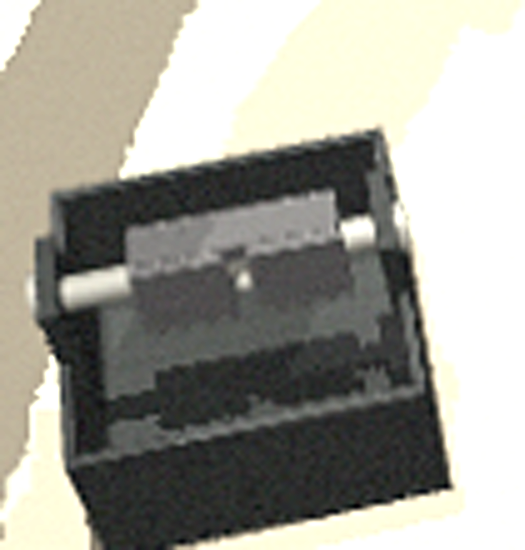

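View pics/s11.png

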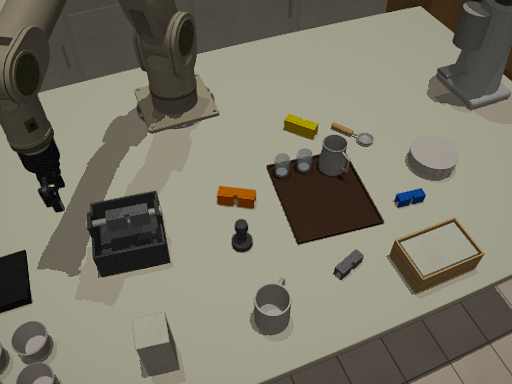

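The pin shows in the slot in both views: wrist (272,33) and the scene crop (243,275). The pad sits level on the bar, the gripper is clear of it, and the pitcher, glasses and tamper stand where they were. Handing in.

```bash
python3 - <<'E'
from h import *
print(job.sign_off())
E
```

```text
the job is handed in; nothing more can be done
None
```

The pad is back over the knock box bar, fully home, with the pin in its slot, and I've let go of it. The job is handed in at about 16 s of the 61 s allowed; no verdict is reported.

**What I did:** I turned the pad a quarter turn on the tray, set it down and took it again with the gripper reversed, because the last joint's range wouldn't allow the near half turn in one grasp. I found the pin's place along the bar from the camera views instead of feeling for it, and used the wrist force while lowering. The pad went past the height where the pin would have stopped it with no upward force and at most 2.3 N sideways.

**Last checks:**
- **Height:** the pad bore on the bar at 18.8 N with the tool at 0.2693 m; I had worked out 0.2695 m for home.
- **Pin and fit:** after release, the scene and wrist views both showed the pin in the slot and the pad level along the bar.
- **Other things:** in the scene view the pitcher, glasses and tamper stood where they were. I did not measure them.

**Where measurements disagreed:** the cameras differed by about 2° on the bar's angle and 3–4 mm on its position. I used a compromise angle near 82.3° and the top camera's position, which agreed with the tool's position when it gripped the pad, and the pad went on without jamming.

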